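# Refit the cutter head of the electric pencil sharpener and hold it home

## Robot

A 7-joint arm with a two-finger parallel gripper is mounted at the origin on the work surface; the furniture and walls round the work are solid. World frame = base frame: x ahead of the robot, y to its left, z up, the work surface at z = 0. Lengths are in m, angles in rad, forces in N, time in s.
With the tool pointing down it reaches from about 0.4 to 0.85 m from the base axis. Payload 10.4 kg.
Tool frame: the origin (TCP) lies on the centre line of the jaws, within the pads' length; the fingertips stand 8 mm ahead of it and the grasp point (between the pads) lies 11 mm behind it; z points along the fingers, y is the direction in which the jaws open and shut (so a half turn about z gives the same grasp; the last joint's range is limited). The gripper opens to 85 mm and grips with 20 to 120 N. Pads are 22 mm wide; open, the fingers measure 114 mm over their backs; the gripper's body (76 mm by 85 mm) begins 54 mm behind the grasp point. The pads swing forward as they close: fully open they stand 13 mm farther back than shut.
Start: joints at [1.281, 0.332, -0.065, 1.46, 0.022, 1.35, -0.088], TCP at [0.165, -0.603, 0.239] pointing down, gripper open.
Joint ranges: [-2.6, 2.6], [-0.5, 2.12], [-1.47, 1.34], [0.16, 2.42], [-1.27, 4.41], [0.06, 2.06], [-2.6, 2.6]. Speed limits (rad/s): [2.22, 2.22, 2.79, 2.79, 3.14, 3.14, 3.14].

## Interface

Orientations are given as a unit quaternion [x, y, z, w].
In Python, from workcell import manip gives the robot as it stands.
- The arm moves only by the tool arm_command, never from a script. Its argument "targets" is text: rows parted by semicolons, each of 6 numbers parted by spaces: the shift along the tool's x, y, z in mm, then the turn, a rotation vector about the tool's x, y, z in rad. A call has 1 to 5 rows; each row shifts and turns the commanded pose from where the row before left it, along the tool's axes as they then stand; what a row does not reach is not made up. A row lasts 1/8 s, in which the tool goes at most 62.5 mm and 10.7 degrees, less where a joint would pass 70% of its speed; a pose out of reach is approached as far as the arm can. A call is refused whole if a number of a shift passes 62.5 or a number of a turn 0.188, either way. A call with a gripper value outside its range is refused whole. "grip" is the finger opening in mm, from 0 to 85.4, set as the call begins (left out, the last holds). The fingers move at their own pace and stop on an object; "squeeze" is the grip in N (left out, the last holds). Time passes only in rows, so rows that do not move let the fingers close. It gives the time, the measured TCP pose, the force and the opening at its end, in the units of the state.
- manip.get_obs(): the state, without advancing time (a new reading comes with each control period).
- manip.camera(name): name is "scene" or "side" or "wrist"; returns a dict with "frame" (400x640x3 uint8, red, green, blue), "vertical_fov" (degrees; the focal length in pixels is half the picture's height over the tangent of half this angle, whatever the lens; pixels are square), "cx", "cy" (the principal point, pixels), "distortion" ([k1, k2, p1, p2, k3] as OpenCV has them; the pictures are not rectified), "rvec" (rotation vector, rad) and "tvec" (3), from world to camera coordinates, as OpenCV has them. Camera axes: x right, y down, z forward; pixel columns grow to the right and rows downward; lengths in m; the calibration is good to about 2 mm. A picture is of the moment at which its call begins. There is no depth.
- manip.hand_in(): hands the job in, once; it reports no verdict.
Trained networks look in a picture, given as the dict that the camera call returned (one of the last four; its "shot" number tells which), for a name from the list of things; names that differ only in an ending like _2 or _b are one class to them, and where a whole thing is asked for, a point or a joint stands for the part that bears it (a point fixed in the world has none). Each returns a list of dicts, best first, with "p" (0 to 1); they miss things now and then, are a little off and sometimes report something else, mostly with a low value. They report only what shows in the picture. A call takes as long as a camera call. They do not tell look-alikes from the thing itself.
- manip.search_frame(picture, name): "xyz" ([x, y, z] in m, in the coordinates of the camera as it stood for that picture, good to about 4 mm: the middle of the surface that is visible of it).
The state is a dict: "clock": time; "joint_pos": joint angles; "joint_velocities": joint speeds; "tau": joint torques, N m; "position": TCP position; "ee_rot": TCP orientation; "ft_force": force on the tool from outside, world axes, zero at the start; "torque": the same for the moment, N m; "grip_width": opening from 0.0 (shut) to 1.0 (fully open).
Only numpy, scipy, OpenCV 4.12 (cv2) and the standard library are available. Lean on these libraries where they do the work, as an engineer would, in place of code of your own. Each camera call takes 0.05 s, during which the arm holds its last target.

## Task

The electric pencil sharpener jammed and its cut-out tripped; its cutter head has been cleaned and stands on the desk. Push the red reset plunger on the sharpener fully in first, while the head is still off, and let it spring back; then set the cutter head upright over the steel drive spindle, turned so that its three slots mesh with the spindle's three fins, slide it down and press it fully home against the sprung seat. Finish while still holding it pressed fully down, so that I can slide in the retaining fork, and leave the wooden box, glue stick, USB stick and scissors where they are.

Things in the scene. Friction and masses are not known exactly. Their poses are not given: they have to be found in the camera images.
- machine: Pencil sharpener without its cutter head: light grey box 170 (x) x 112 (y) x 58 mm high, fast on the desk. Origin: centre of its underside, z up, -x is the front (dark shavings drawer). On top at machine x = +30 mm a black collar (84 mm outside, 60 inside, rim 72 mm above the desk) surrounds spindle and seat; the red reset plunger is at machine x = -55 mm. Both at y = 0
- reset_top (a point): Centre of the top of the red reset plunger (round, diameter 18 mm, in a black ring of diameter 34 mm), about 77 mm above the desk when out, 10 mm above its black ring. It pushes straight down
- reset (a joint): How far the reset plunger is pushed in: 0 out, 0.006 m fully in. Its spring takes 1.5 N to start and 5 N fully in, and pushes it out again on release
- spindle_top (a point): On the upright axis of the steel drive spindle, level with the top of its three fins, 82 mm above the desk. Fins: 120 degrees apart, 6 mm thick, reaching 15 mm from the axis, 0.8 mm chamfers on top; a tapered nose (diameter 11 to 5 mm) stands 6 mm higher. The frame turns with the spindle: z up, x along the middle of one fin
- spindle (a joint): Angle of the spindle in the machine, rad, anticlockwise from above; at 0 one fin points to the machine's +x (its rear). It is geared to the motor and stiff (0.5 N m to turn it), so the head has to be turned to suit it
- seat (a joint): Travel of the sprung dark ring round the spindle (54 mm outside, 34 inside): 0 up (its top 70 mm above the desk, 12 mm below the fin tops), 0.008 m fully down (its top at 62 mm). Its spring takes about 7 N to start and 12 N fully down, and lifts the head again if it is let go
- head: Cutter head, round, 44 mm diameter, 72 mm high, 0.13-0.24 kg, upright. Origin: centre of underside, z up. Lower 28 mm: steel collar, bore 14 mm, three 8 mm slots 120 deg apart open below; x along one slot. Upper part solid: black cap from 40 mm up, grip at any angle, a white mark over each slot. Underside over the desk: 82 mm resting on fins unmeshed, 70 meeting the seat, 62 home
- glue_stick: Blue and white glue stick, diameter 24 mm, 92 mm high, standing upright; origin at the centre of its underside. A bystander
- usb_stick: Black USB stick, 18 x 48 x 8 mm, lying flat; origin at the centre of its underside. A bystander
- scissors: Scissors with blue handles, 87 x 199 x 9 mm, lying flat; origin at the centre of their underside, y along their length. A bystander
- lid_box: Cream wooden box with a hinged lid (shut, does not open), 77 x 113 x 55 mm, on the desk; origin at the centre of its underside. A bystander
Things that resemble listed ones, but are neither listed nor needed, are in the scene too. Several things look just like the head: the one meant starts farthest to the robot's right.

How it is judged:
On the way, in this order (a step that is already met when the one before it is completed fails the run):
1. the reset plunger is pushed in at least 5 of its 6 mm, with the head still off the sharpener (value of joint reset above 0.005 m and horizontal distance between head and spindle_top above 0.05 m), for 0.05 s.
2. the head is upright on the spindle with its slots meshed on the fins: its underside at least 7 mm below the fin tops, its axis within 3 mm of the spindle's (z of head in the frame of spindle_top below -0.007 m and horizontal distance between head and spindle_top below 0.003 m and angle between head's own z axis and vertical below 0.1 rad), for 0.05 s.
At the end, for the whole second after the job is handed in: Head meshed on the spindle (axes within 3 mm, upright within 4 deg), underside 18 mm or more below the fin tops (20 is home); the robot's fingers bear on it with over 2 N and hold the sprung seat down at least 6.5 of its 8 mm, at rest; reset plunger back out (value of joint seat above 0.0065 m and z of head in the frame of spindle_top below -0.018 m and horizontal distance between head and spindle_top below 0.003 m and angle between head's own z axis and vertical below 0.07 rad and contact force between the fingers and head above 2 N and value of joint reset below 0.002 m and linear speed of head below 0.02 m/s); the arm keeps its last pose, push and grip.
It fails at once if the wooden box, glue stick, USB stick or scissors is moved more than 20 mm (distance of any of lid_box, glue_stick, usb_stick, scissors from where it was at the start of the episode above 0.02 m).
It also fails if it takes over 40 s, if anything falls off the work surface, if the arm or the gripper's body presses on something with over 40 N, if the wrist force passes 120 N, or if a joint passes its speed limit or range.

## Working session

There is one attempt and no reset: what is moved stays moved. The work goes in short steps, Python scripts to look and compute and a tool call to move; the robot and the scene stay as the last step left them, time stands still between calls to the robot, and variables do not carry over. Pictures are saved under pics/ and viewed, and the job is handed in when it is done.

Besides the shell and the picture viewer there is one more tool, called after "Call:" by a JSON object that holds its "op" and its "data", one argument or row to a line. arm_command: Moves the arm, as the interface text tells. Its arguments: {"type":"object","properties":{"targets":{"type":"string"},"grip":{"type":"number"},"squeeze":{"type":"number"}},"required":["targets"]}

```bash
mkdir -p pics; ls; cat > h.py <<'E'
import numpy as np,cv2,pickle
from workcell import manip
def K(c):
    f=200/np.tan(np.radians(c['vertical_fov'])/2)
    return np.array([[f,0,c['cx']],[0,f,c['cy']],[0,0,1.]]),np.array(c['distortion'],float)
def RT(c):
    return cv2.Rodrigues(np.array(c['rvec'],float))[0],np.array(c['tvec'],float)
def w(c,xyz):
    R,t=RT(c); return R.T@(np.array(xyz)-t)
def proj(c,P):
    k,d=K(c); return cv2.projectPoints(np.atleast_2d(np.array(P,float)),np.array(c['rvec'],float),np.array(c['tvec'],float),k,d)[0][:,0]
def ray(c,uv,z):
    k,d=K(c);R,t=RT(c)
    n=cv2.undistortPoints(np.array(uv,float).reshape(-1,1,2),k,d)[:,0]
    D=np.c_[n,np.ones(len(n))]@R; C=-R.T@t
    return C+D*((z-C[2])/D[:,2])[:,None]
def save(c,n,box=None,s=1):
    im=c['frame'][:,:,::-1]
    if box: im=im[box[1]:box[3],box[0]:box[2]]
    cv2.imwrite('pics/'+n,cv2.resize(np.ascontiguousarray(im),None,fx=s,fy=s,interpolation=cv2.INTER_CUBIC))
E
python3 - <<'E'
from h import *
o=manip.get_obs();print(o)
for n in ['scene','side','wrist']:
    c=manip.camera(n);save(c,n+'0.png');pickle.dump(c,open(n+'0.pkl','wb'))
    print(n,c['vertical_fov'],c['cx'],c['cy'],c['distortion'],c['shot'])
    for name in ['machine','reset_top','spindle_top','head','seat','glue_stick','usb_stick','scissors','lid_box']:
        for r in manip.search_frame(c,name):
            P=w(c,r['xyz']); print(' ',name,round(r['p'],2),P.round(3),proj(c,P).round(0))
E
```

```text
pics
{'clock': 0.0, 'joint_pos': array([ 1.28139236,  0.33287343, -0.06471617,  1.46092348,  0.02157178,
        1.34987419, -0.08850286]), 'joint_velocities': array([ 1.00493974e-03, -1.66985625e-03, -5.64337814e-04, -1.12866567e-03,
        1.30907932e-04,  6.81437057e-05, -8.22472135e-04]), 'tau': array([ 5.63576250e-04, -6.25463891e+01,  4.96235909e-02, -3.91597724e+01,
        1.63177057e-02,  1.00138938e-02,  3.35552625e-05]), 'position': array([ 0.16470364, -0.60254563,  0.23852349]), 'ee_rot': array([ 9.91113122e-01,  1.33019927e-01, -1.06845943e-04, -6.83921809e-04]), 'ft_force': array([0.51377791, 0.11356861, 0.5608112 ]), 'torque': array([0.01370457, 0.03736967, 0.04166867]), 'grip_width': 0.9995134684756947}
scene 45.18818171849263 316.20782374082256 207.96159557006152 [-0.04138627  0.          0.          0.          0.        ] 1
  machine 0.74 [ 0.605 -0.092  0.06 ] [[376. 246.]]
  reset_top 0.43 [ 0.529 -0.118  0.077] [[370. 215.]]
  spindle_top 0.41 [ 0.608 -0.089  0.077] [[379. 243.]]
  spindle_top 0.29 [ 0.383 -0.251  0.009] [[325. 184.]]
  head 0.84 [ 0.633 -0.292
[... 600 characters left out ...]
] [[346. 193.]]
  spindle_top 0.47 [ 0.601 -0.09   0.076] [[356. 178.]]
  head 0.96 [ 0.618 -0.306  0.047] [[350. 235.]]
  head 0.58 [ 0.498 -0.307  0.048] [[296. 229.]]
  glue_stick 0.73 [ 0.681 -0.402  0.057] [[374. 263.]]
  glue_stick 0.67 [ 0.376 -0.257  0.003] [[255. 226.]]
  usb_stick 0.63 [ 0.774 -0.121  0.008] [[420. 213.]]
  scissors 0.87 [ 0.377 -0.254  0.006] [[256. 225.]]
  lid_box 0.8 [ 0.744 -0.313  0.054] [[409. 241.]]
  lid_box 0.5 [ 0.677 -0.401  0.057] [[372. 262.]]
wrist 63.099027088860524 322.89529937979376 201.23780821368533 [0.0200832 0.        0.        0.        0.       ] 3
  seat 0.16 [ 0.233 -0.266  0.008] [[ 5. 10.]]
  scissors 0.6 [ 0.235 -0.269  0.009] [[8. 9.]]
```

View pics/scene0.png

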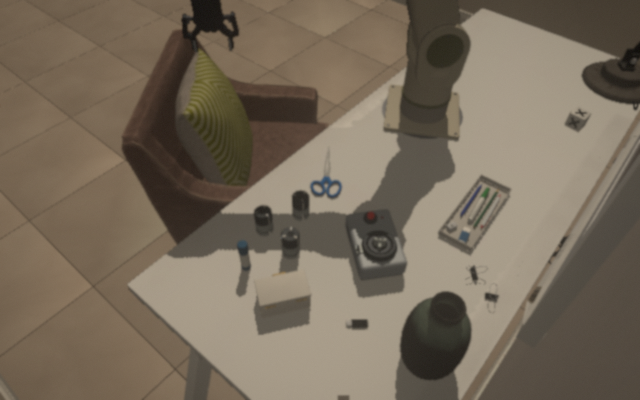

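View pics/side0.png

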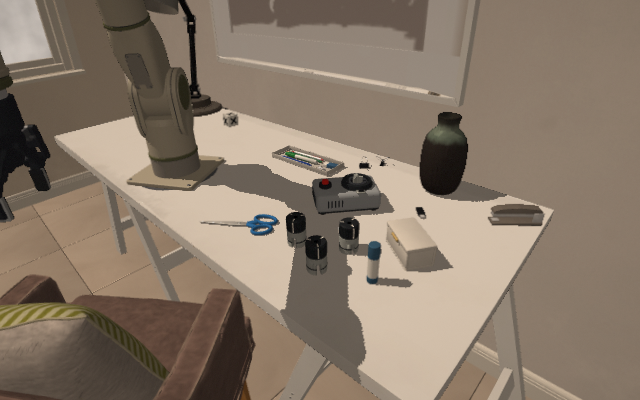

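View pics/wrist0.png

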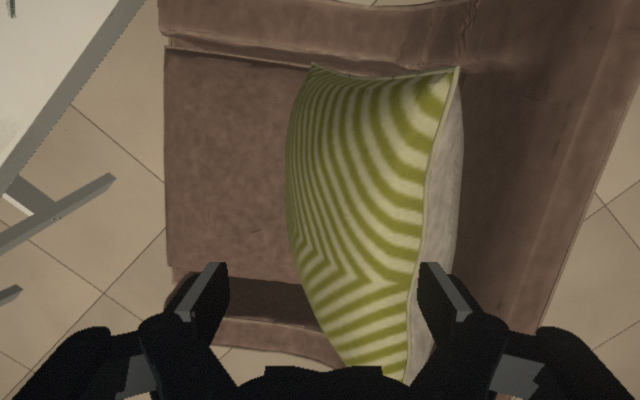

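The scene picture shows three look-alike heads at (290,240), (300,202) and (263,215). The last has the most negative y, about -0.37, so it is farthest right. I'll move over the work to confirm this with the wrist camera.

Call:
{"op": "arm_command", "data": {
  "targets": "48 -23 -10 0 0 0;48 -23 -10 0 0 0;48 -23 -10 0 0 0;48 -23 -10 0 0 0;48 -23 -10 0 0 0"
}}

```text
clock: 2.12
position: [0.3671, -0.4274, 0.2899]
ee_rot: [0.991, 0.133, 0.0, 0.0]
ft_force: [0.9, -0.3, -0.1]
grip_width: 1.005
```

Call:
{"op": "arm_command", "data": {
  "targets": "48 -23 -10 0 0 0;48 -23 -10 0 0 0;48 -23 -10 0 0 0;24 -12 -10 0 0 0;0 0 0 0 0 0",
  "grip": 0
}}

```text
clock: 2.75
position: [0.5086, -0.304, 0.33]
ee_rot: [0.991, 0.135, 0.001, -0.0]
ft_force: [-0.4, -0.7, -1.0]
grip_width: -0.0
```

```bash
cat > look.py <<'E'
from h import *
import sys
n,tag=sys.argv[1],sys.argv[2]
o=manip.get_obs();print(o['clock'],o['position'].round(4),o['ee_rot'].round(4),o['ft_force'].round(2),o['grip_width'])
c=manip.camera(n);save(c,tag+'.png');pickle.dump(c,open(tag+'.pkl','wb'))
R,t=RT(c);print('cam',(-R.T@t).round(4),R.round(3).tolist())
for name in sys.argv[3:]:
    for r in manip.search_frame(c,name):
        P=w(c,r['xyz']); print(' ',name,round(r['p'],2),P.round(4),proj(c,P).round(0))
E
python3 look.py wrist w1 machine reset_top spindle_top head seat
```

```text
2.75 [ 0.5086 -0.304   0.33  ] [ 9.908e-01  1.351e-01  8.000e-04 -0.000e+00] [-0.44 -0.68 -1.02] -0.0003150775566237742
cam [ 0.5838 -0.2844  0.4647] [[0.267, -0.964, 0.0], [-0.917, -0.254, 0.307], [-0.296, -0.083, -0.952]]
  machine 0.88 [ 0.5693 -0.1101  0.0591] [[173.  65.]]
  machine 0.28 [ 0.6007 -0.0946  0.0838] [[151.  27.]]
  reset_top 0.65 [ 0.5274 -0.1208  0.0714] [[173. 105.]]
  spindle_top 0.67 [ 0.6048 -0.0891  0.0807] [[147.  22.]]
  head 0.8 [ 0.5615 -0.3696  0.0755] [[387. 135.]]
  head 0.59 [ 0.6147 -0.298   0.0702] [[342.  71.]]
  head 0.55 [ 0.4978 -0.2936  0.0708] [[311. 169.]]
  head 0.25 [ 0.3705 -0.2522  0.0118] [[264. 233.]]
  seat 0.62 [ 0.6054 -0.0927  0.0685] [[157.  25.]]
```

View pics/w1.png

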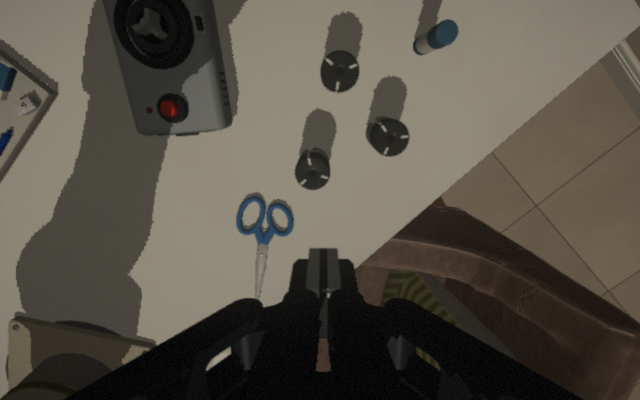

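```bash
python3 - <<'E'
from h import *
c=pickle.load(open('w1.pkl','rb'))
a=c['frame'][85:185,280:440,::-1];b=c['frame'][0:140,100:260,::-1]
cv2.imwrite('pics/cropA.png',cv2.resize(np.ascontiguousarray(a),None,fx=5,fy=5,interpolation=3))
cv2.imwrite('pics/cropB.png',cv2.resize(np.ascontiguousarray(b),None,fx=4.2,fy=4.2,interpolation=3))
f=c['frame'].astype(int); m=(f[:,:,0]>90)&(f[:,:,1]<60)&(f[:,:,2]<60);m[150:]=0
n,l,s,ce=cv2.connectedComponentsWithStats(m.astype(np.uint8))
for i in range(1,n):
    if s[i][4]>30: print(s[i],ce[i],ray(c,ce[i],0.077))
E
```

```text
[171 107   4   9  32] [172.40625 110.78125] [[ 0.52198878 -0.12348789  0.077     ]]
```

View pics/cropA.png

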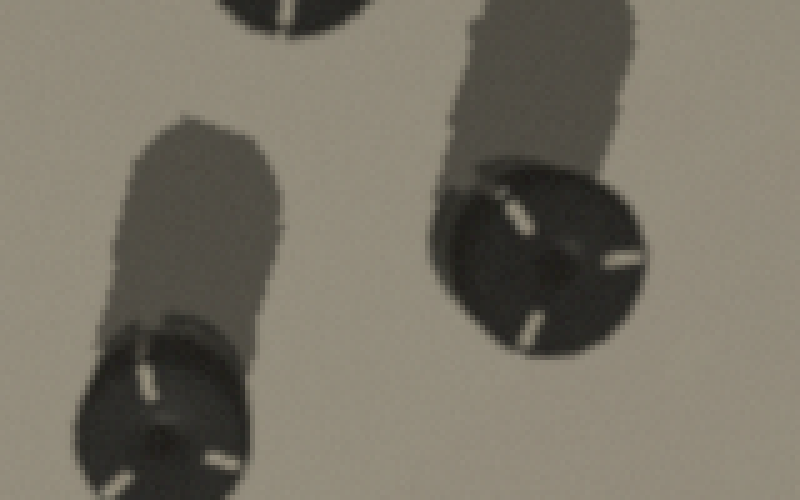

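View pics/cropB.png

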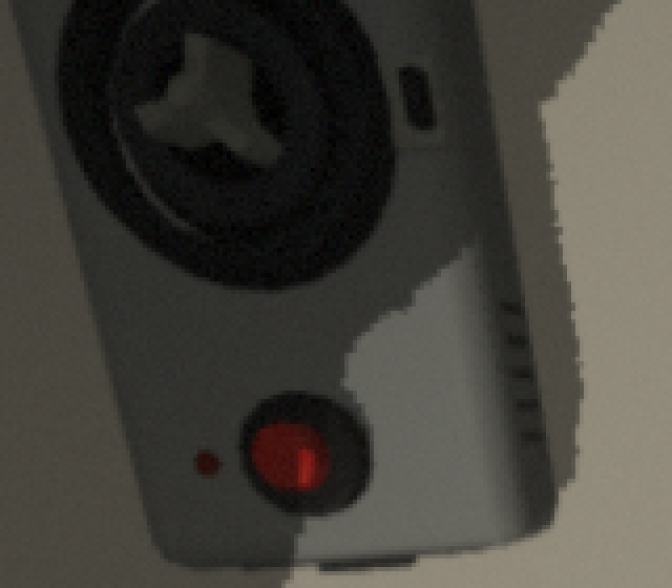

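```bash
python3 - <<'E'
from h import *
c=pickle.load(open('w1.pkl','rb'))
r=ray(c,[[168.3,108.6]],.077)[0];print('reset',r)
s=ray(c,np.array([[208,103]])/4.2+[100,0],.084)[0];print('spindle approx',s,s-r,np.linalg.norm((s-r)[:2]),np.degrees(np.arctan2(*(s-r)[1::-1])))
h=ray(c,np.array([[553,263]])/5+[280,85],.072)[0];print('head',h)
for p in [(517,213),(625,258),(530,328)]:
    q=ray(c,np.array([p])/5.+[280,85],.072)[0]-h;print(q,np.degrees(np.arctan2(q[1],q[0])))
E
```

```text
reset [ 0.52312272 -0.11872082  0.077     ]
spindle approx [ 0.60275309 -0.09315085  0.084     ] [0.07963036 0.02556997 0.007     ] 0.08363502904730803 17.802254619866847
head [ 0.5599855  -0.37485896  0.072     ]
[0.00875561 0.01201673 0.        ] 53.922224699925664
[ 0.00564734 -0.0160849   0.        ] -70.65404483800732
[-0.01610453  0.00023023  0.        ] 179.18096623684426
```

Call:
{"op": "arm_command", "data": {
  "targets": "16 -44 42 0 0 0;16 -44 42 0 0 0;16 -44 42 0 0 0;15 -43 42 0 0 0;0 0 0 0 0 0"
}}

```text
clock: 3.68
position: [0.5194, -0.118, 0.1592]
ee_rot: [0.991, 0.135, -0.002, -0.001]
ft_force: [0.1, -0.8, 0.6]
grip_width: -0.0
```

```bash
python3 look.py wrist w2 reset_top spindle_top
```

```text
3.675 [ 0.5194 -0.118   0.1592] [ 0.9908  0.1355 -0.0023 -0.0014] [ 0.12 -0.8   0.61] -0.00032455002411657793
cam [ 0.5955 -0.0986  0.2935] [[0.268, -0.963, -0.003], [-0.915, -0.256, 0.313], [-0.302, -0.081, -0.95]]
  reset_top 0.73 [ 0.5295 -0.116   0.0743] [[322. 196.]]
  spindle_top 0.93 [ 0.603  -0.0845  0.0822] [[305.  75.]]
```

View pics/w2.png

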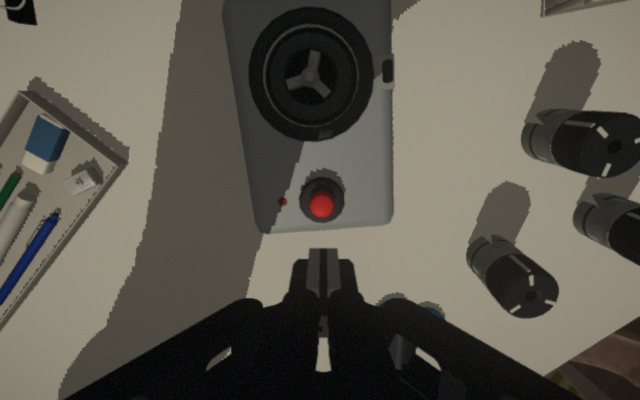

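```bash
python3 - <<'E'
from h import *
c=pickle.load(open('w2.pkl','rb'))
save(c,'cropC.png',(260,20,360,220),3)
save(c,'cropD.png',(270,35,350,115),7)
print(ray(c,[[321.5,206]],.077))
E
```

```text
[[ 0.52303066 -0.11707862  0.077     ]]
```

View pics/cropC.png

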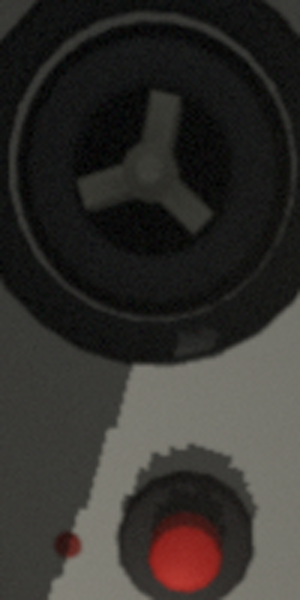

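View pics/cropD.png

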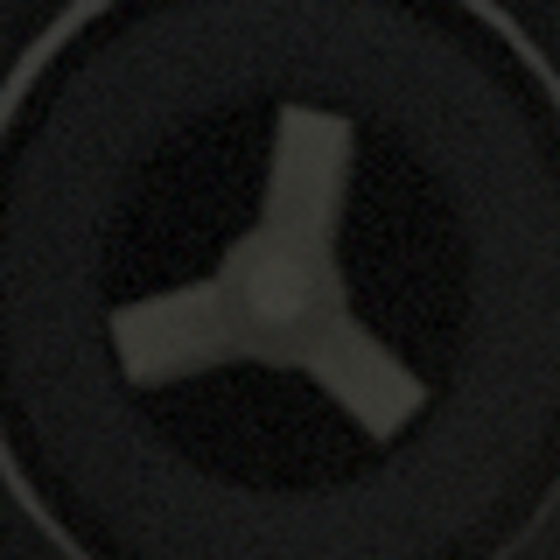

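```bash
python3 - <<'E'
from h import *
from scipy.optimize import least_squares
c=pickle.load(open('w2.pkl','rb'))
r=ray(c,[[321.7,204.3]],.077)[0];print('reset',r)
t=np.array([(317,112),(121,352),(406,418)])/7+[270,35]
P=ray(c,t,.082)[:,:2]
def f(q): 
    return np.concatenate([P[i]-q[:2]-.015*np.array([np.cos(q[2]+k*2*np.pi/3),np.sin(q[2]+k*2*np.pi/3)]) for i,k in ((0,0),(1,1),(2,2))])
s=least_squares(f,[.6,-.09,.1],x_scale=[.01,.01,.1]);q=s.x;print('spindle',q[:2],np.degrees(q[2]),s.fun*1e3)
print('nose',ray(c,np.array([[279,290]])/7+[270,35],.088))
d=q[:2]-r[:2];print(np.linalg.norm(d),np.degrees(np.arctan2(d[1],d[0])))
E
```

```text
reset [ 0.52428497 -0.11687719  0.077     ]
spindle [ 0.60236457 -0.08805375] 3.159644971636046 [-0.16064799 -0.02650947  0.07931996 -0.24043853  0.08132803  0.266948  ]
nose [[ 0.60260069 -0.08803742  0.088     ]]
0.08322989149104185 20.261854328957437
```

Call:
{"op": "arm_command", "data": {
  "targets": "6 0 20 0 0 0;0 0 40 0 0 0;0 0 13 0 0 0;0 0 5 0 0 0;0 0 2 0 0 0"
}}

```text
clock: 4.45
position: [0.5275, -0.1206, 0.0829]
ee_rot: [0.991, 0.133, 0.0, 0.0]
ft_force: [-1.8, -0.2, 2.1]
grip_width: -0.0
```

Call:
{"op": "arm_command", "data": {
  "targets": "-2 2 2 0 0 0;0 0 2 0 0 0;0 0 2 0 0 0;0 0 0 0 0 0"
}}

```text
clock: 4.95
position: [0.527, -0.1226, 0.0791]
ee_rot: [0.991, 0.133, 0.001, 0.001]
ft_force: [-7.8, 3.3, 28.8]
grip_width: 0.001
```

```bash
python3 look.py side s3; python3 - <<'E'
from h import *
c=pickle.load(open('s3.pkl','rb'));save(c,'s3c.png',(290,130,400,220),6)
E
```

```text
4.95 [ 0.527  -0.1226  0.0791] [9.911e-01 1.331e-01 1.400e-03 8.000e-04] [-7.77  3.3  28.78] 0.0008668402553937285
cam [ 0.7069 -0.9506  0.5105] [[0.976, 0.218, -0.015], [0.095, -0.486, -0.869], [-0.197, 0.846, -0.495]]
```

View pics/s3c.png

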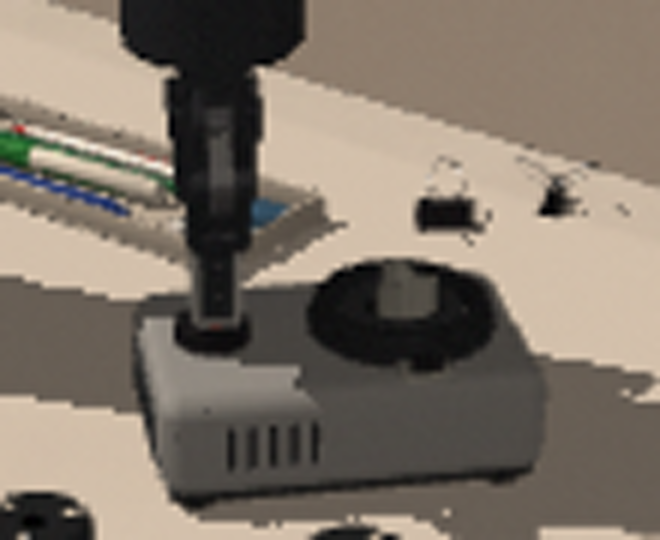

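Call:
{"op": "arm_command", "data": {
  "targets": "0 0 -25 0 0 0;0 0 -40 0 0 0;-13 50 -10 0 0 0;-13 50 -10 0 0 0;-13 50 -10 0 0 0",
  "grip": 85,
  "squeeze": 80
}}

```text
clock: 5.62
position: [0.5272, -0.2796, 0.1717]
ee_rot: [0.991, 0.133, 0.0, 0.0]
ft_force: [1.1, -0.1, 0.1]
grip_width: 0.993
```

Call:
{"op": "arm_command", "data": {
  "targets": "-13 50 -10 0 0 0;-14 48 -10 0 0 0;0 0 0 0 0 0;0 0 0 0 0 0"
}}

```text
clock: 6.12
position: [0.5273, -0.3788, 0.1908]
ee_rot: [0.991, 0.133, -0.0, -0.0]
ft_force: [1.1, 0.8, -0.7]
grip_width: 0.996
```

```bash
python3 look.py wrist w4 head
```

```text
6.125 [ 0.5273 -0.3788  0.1908] [ 9.911e-01  1.330e-01 -1.000e-04 -3.000e-04] [ 1.13  0.85 -0.72] 0.9956108360747025
cam [ 0.6029 -0.3596  0.3254] [[0.263, -0.965, -0.0], [-0.918, -0.25, 0.309], [-0.298, -0.081, -0.951]]
  head 0.93 [ 0.4969 -0.2983  0.0704] [[217. 205.]]
  head 0.77 [ 0.5595 -0.3762  0.0759] [[329. 158.]]
  head 0.68 [ 0.6122 -0.2997  0.07  ] [[246.  59.]]
```

View pics/w4.png

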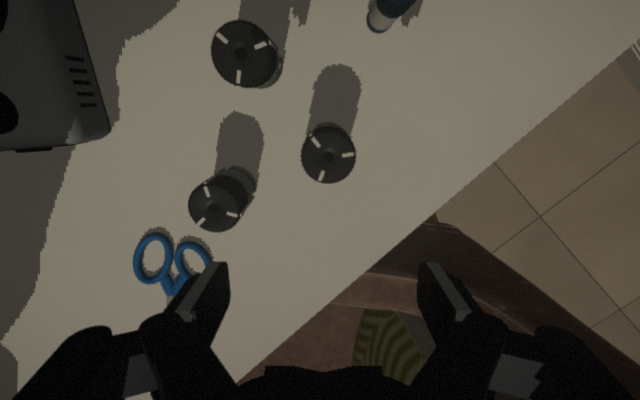

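```bash
python3 - <<'E'
from h import *
c=pickle.load(open('w4.pkl','rb'));save(c,'w4c.png',(290,110,370,200),6.5)
E
```

```text
(no output)
```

View pics/w4c.png

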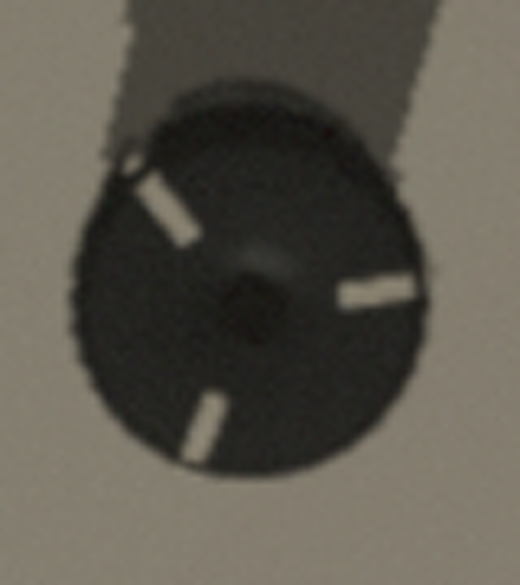

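```bash
python3 - <<'E'
from h import *
from scipy.optimize import least_squares
c=pickle.load(open('w4.pkl','rb'))
P=ray(c,np.array([(168,210),(376,292),(206,427)])/6.5+[290,110],.072)[:,:2]
C=ray(c,np.array([(252,310.),(252,298)])/6.5+[290,110],.072);print(C)
def f(q): 
    return np.concatenate([P[i]-q[:2]-q[3]*np.array([np.cos(q[2]+k*2*np.pi/3),np.sin(q[2]+k*2*np.pi/3)]) for i,k in ((0,0),(1,-1),(2,1))])
s=least_squares(f,[.56,-.375,.9,.015],x_scale=[.01,.01,.1,.01]);q=s.x;print(q[:2],np.degrees(q[2]),q[3],s.fun*1e3)
E
```

```text
[[ 0.55936406 -0.37616576  0.072     ]
 [ 0.56076485 -0.37577507  0.072     ]]
[ 0.55919765 -0.37596463] 54.36923089082301 0.015387169238115474 [ 0.09602209  0.13240003 -0.16267283  0.01695756  0.06665074 -0.14935758]
```

Call:
{"op": "arm_command", "data": {
  "targets": "16 3 25 0 0 0;16 3 30 0 0 0;0 0 45 0 0 0;0 0 40 0 0 0;0 0 0 0 0 0"
}}

```text
clock: 6.85
position: [0.5582, -0.3742, 0.048]
ee_rot: [0.991, 0.134, -0.002, -0.002]
ft_force: [-0.8, -0.3, 1.8]
grip_width: 0.99
```

Call:
{"op": "arm_command", "data": {
  "targets": "0 0 5 0 0 0;0 0 0 0 0 0"
}}

```text
clock: 7.1
position: [0.5607, -0.3769, 0.0479]
ee_rot: [0.991, 0.133, 0.001, 0.001]
ft_force: [-0.0, 0.9, 0.5]
grip_width: 0.997
```

```bash
python3 look.py wrist w5
```

```text
7.1 [ 0.5607 -0.3769  0.0479] [9.911e-01 1.331e-01 1.000e-03 8.000e-04] [-0.05  0.94  0.47] 0.9970428982275327
cam [ 0.636  -0.3574  0.1827] [[0.263, -0.965, 0.002], [-0.918, -0.25, 0.307], [-0.296, -0.083, -0.952]]
```

View pics/w5.png

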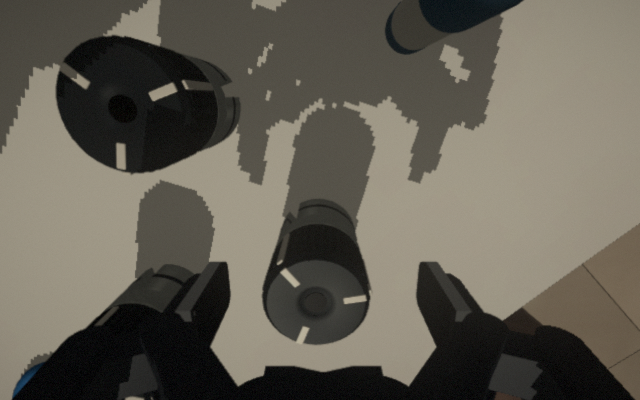

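The head stands centred between the fingers at (316,300), so I'm closing on it.

Call:
{"op": "arm_command", "data": {
  "targets": "0 0 0 0 0 0;0 0 0 0 0 0;0 0 0 0 0 0;0 0 0 0 0 0",
  "grip": 0
}}

```text
clock: 7.65
position: [0.5601, -0.3766, 0.0468]
ee_rot: [0.991, 0.133, 0.0, 0.0]
ft_force: [-2.0, 1.8, 5.8]
grip_width: 0.497
```

Call:
{"op": "arm_command", "data": {
  "targets": "0 0 -20 0 0 0;0 0 -50 0 0 0;0 0 -45 0 0 0;0 0 0 0 0 0"
}}

```text
clock: 8.15
position: [0.5618, -0.3777, 0.1667]
ee_rot: [0.991, 0.133, 0.003, 0.003]
ft_force: [-0.9, -0.6, -2.3]
grip_width: 0.495
```

```bash
python3 look.py wrist w6
```

```text
8.15 [ 0.5618 -0.3777  0.1667] [0.9911 0.1329 0.003  0.0026] [-0.88 -0.61 -2.35] 0.4954084834051901
cam [ 0.6364 -0.3578  0.3018] [[0.263, -0.965, 0.006], [-0.92, -0.249, 0.303], [-0.291, -0.086, -0.953]]
```

View pics/w6.png

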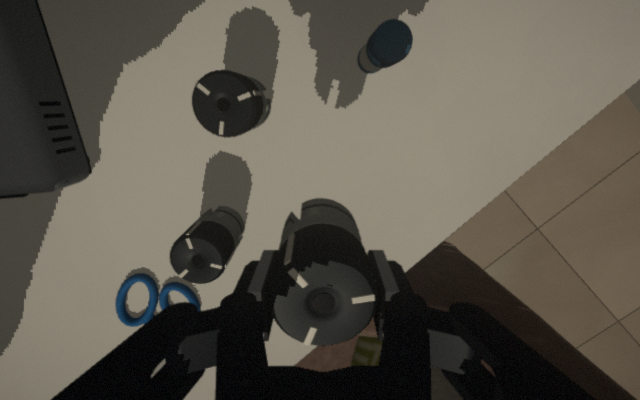

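```bash
python3 - <<'E'
from h import *
c=pickle.load(open('w6.pkl','rb'));save(c,'w6c.png',(265,195,385,350),4.5)
E
```

```text
(no output)
```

View pics/w6c.png

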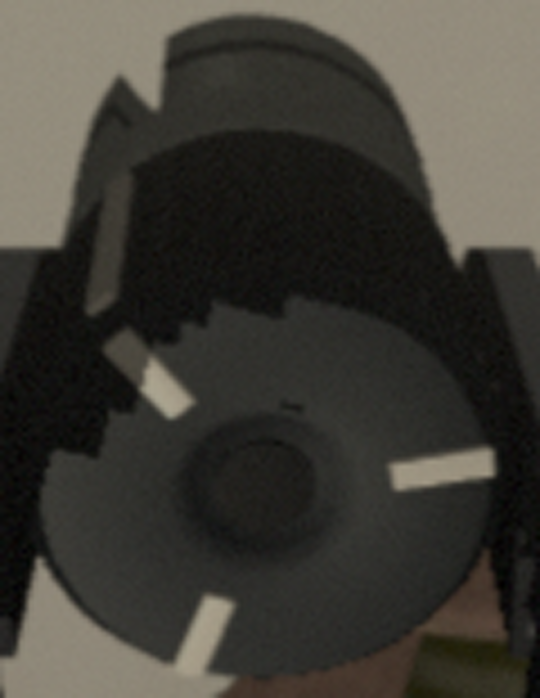

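```bash
python3 - <<'E'
from h import *
from scipy.optimize import least_squares
from scipy.spatial.transform import Rotation as Ro
c=pickle.load(open('w6.pkl','rb'))
tcp=np.array([.5618,-.3777,.1667]);R=Ro.from_quat([.9911,.1329,.003,.0026]).as_matrix()
P=ray(c,np.array([(148,374),(442,468),(206,634)])/4.5+[265,195],.1667+.0252)
L=(P-tcp)@R;print(L)
P=L[:,:2]
def f(q): 
    return np.concatenate([P[i]-q[:2]-q[3]*np.array([np.cos(q[2]+k*2*np.pi/3),np.sin(q[2]+k*2*np.pi/3)]) for i,k in ((0,0),(1,1),(2,-1))])
s=least_squares(f,[0,0,-.6,.015],x_scale=[.01,.01,.1,.01]);q=s.x;print('in tool',q[:2],np.degrees(q[2]),q[3],s.fun*1e3)
x=R@[np.cos(q[2]),np.sin(q[2]),0];print('world yaw',np.degrees(np.arctan2(x[1],x[0])))
E
```

```text
[[ 0.01157813 -0.00829852 -0.02518933]
 [ 0.00223525  0.01701876 -0.02508776]
 [-0.01498181 -0.00367439 -0.02530141]]
in tool [-0.00038948  0.00168195] -39.79388370885781 0.015562404676372968 [ 0.01020825 -0.02009771 -0.02250925  0.00120826  0.01230101  0.01888945]
world yaw 55.06879345279721
```

Call:
{"op": "arm_command", "data": {
  "targets": "7 -26 0 0 0 0;13 -52 0 0 0 0;13 -52 0 0 0 0;13 -52 0 0 0 0;13 -52 0 0 0 0"
}}

```text
clock: 8.82
position: [0.5539, -0.1335, 0.1598]
ee_rot: [0.991, 0.133, -0.001, -0.0]
ft_force: [1.0, -0.2, -1.9]
grip_width: 0.493
```

Call:
{"op": "arm_command", "data": {
  "targets": "13 -52 0 0 0 0;7 -29 0 0 0 0.18;0 0 0 0 0 0.18;0 0 0 0 0 0.18;0 0 0 0 0 0.18"
}}

```text
clock: 9.45
position: [0.552, -0.0519, 0.1598]
ee_rot: [0.974, -0.227, -0.001, 0.0]
ft_force: [0.1, 0.3, -2.0]
grip_width: 0.496
```

Call:
{"op": "arm_command", "data": {
  "targets": "0 0 0 0 0 0.18;0 0 0 0 0 0;0 0 0 0 0 0"
}}

```text
clock: 9.82
position: [0.5525, -0.0519, 0.1605]
ee_rot: [0.951, -0.309, -0.001, 0.0]
ft_force: [0.3, -0.6, -2.0]
grip_width: 0.496
```

```bash
python3 look.py wrist w7
```

```text
9.825 [ 0.5525 -0.0519  0.1605] [ 9.509e-01 -3.094e-01 -5.000e-04  2.000e-04] [ 0.35 -0.55 -1.98] 0.4955169071484023
cam [ 0.6159 -0.0997  0.2951] [[-0.589, -0.808, 0.002], [-0.768, 0.56, 0.309], [-0.251, 0.181, -0.951]]
```

View pics/w7.png

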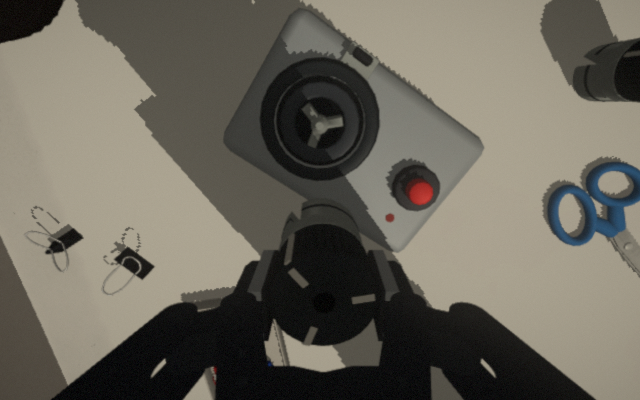

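```bash
python3 - <<'E'
from h import *
c=pickle.load(open('w7.pkl','rb'));save(c,'w7c.png',(285,90,355,160),8)
f=np.clip(c['frame'].astype(float)*2,0,255).astype(np.uint8);c['frame']=f;save(c,'w7d.png',(265,200,385,350),4.5)
E
```

```text
(no output)
```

View pics/w7c.png

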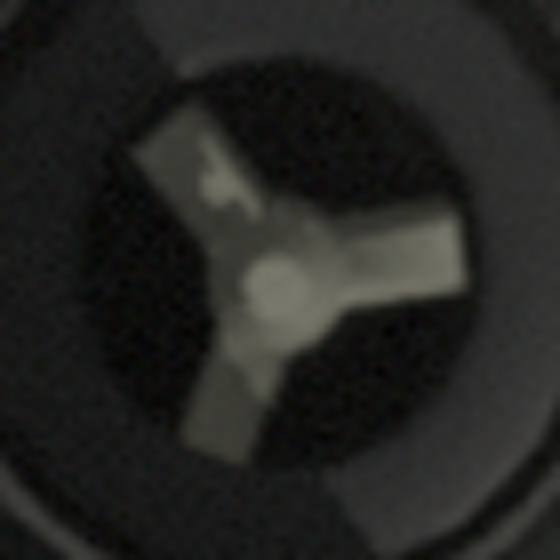

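View pics/w7d.png

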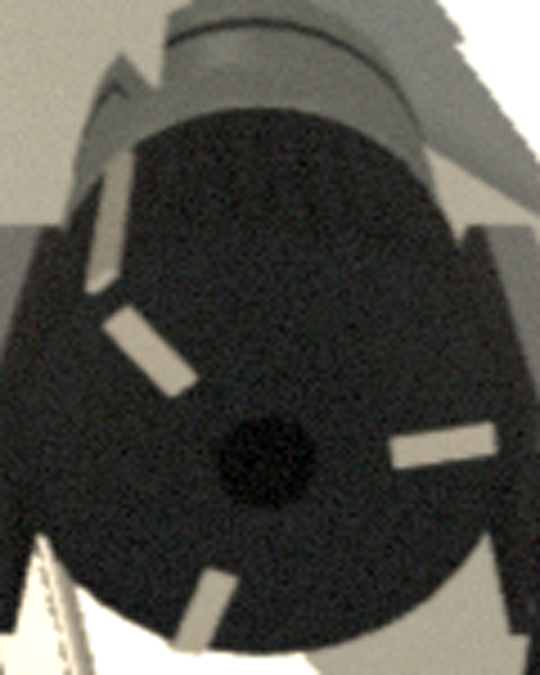

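```bash
cat > fit.py <<'E'
from h import *
from scipy.optimize import least_squares
from scipy.spatial.transform import Rotation as Ro
def fit(L,r,a0):
    P=L[:,:2]
    ks=[]
    C=P.mean(0);a=np.arctan2(*(P-C).T[::-1]);ks=np.round((a-a[0])/(2*np.pi/3))
    def f(q): return np.concatenate([P[i]-q[:2]-(r or q[3])*np.array([np.cos(q[2]+k*2*np.pi/3),np.sin(q[2]+k*2*np.pi/3)]) for i,k in enumerate(ks)])
    s=least_squares(f,[*C,a[0],.015],x_scale=[.01,.01,.1,.01]);return s.x[0]*1e3,s.x[1]*1e3,np.degrees(s.x[2])%120,s.x[3],(s.fun*1e3).round(2)
def loc(c,uv,z,tcp,R): return (ray(c,uv,z)-tcp)@R
E
python3 - <<'E'
from fit import *
c=pickle.load(open('w7.pkl','rb'))
tcp=np.array([.5525,-.0519,.1605]);R=Ro.from_quat([.9509,-.3094,-.0005,.0002]).as_matrix()
print(fit(loc(c,np.array([(165,127),(461,250),(215,452)])/8+[285,90],.082,tcp,R),.015,0))
print(loc(c,np.array([[275,290]])/8+[285,90],.088,tcp,R)*1e3)
print(fit(loc(c,np.array([(151,351),(443,446),(207,611)])/4.5+[265,200],.1605+.0252,tcp,R),None,0))
E
```

```text
(np.float64(61.61601349446263), np.float64(-0.1830611892515201), np.float64(81.56862227555928), np.float64(0.015), array([-0.17,  0.32,  0.  , -0.46,  0.17,  0.15]))
[[61.24744575 -0.5566715  72.44899475]]
(np.float64(1.091044349890892), np.float64(2.0864419789869224), np.float64(80.38383545417544), np.float64(0.015540323727540448), array([ 0.04,  0.05,  0.03, -0.06, -0.06,  0.01]))
```

```bash
python3 - <<'E'
from fit import *
c=pickle.load(open('w5.pkl','rb'))
f=np.clip(c['frame'].astype(float)*1.5,0,255).astype(np.uint8);c['frame']=f;save(c,'w5c.png',(255,190,380,350),4.5)
E
```

```text
(no output)
```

View pics/w5c.png

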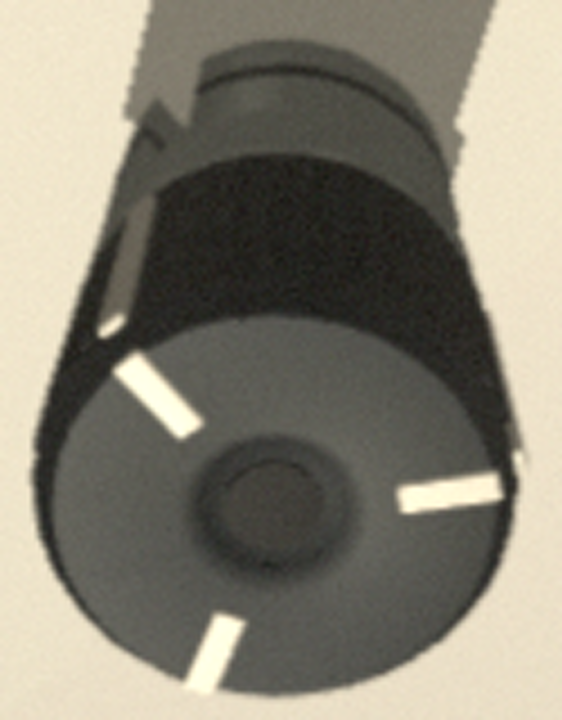

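```bash
python3 - <<'E'
from fit import *
c=pickle.load(open('w5.pkl','rb'))
tcp=np.array([.5607,-.3769,.0479]);R=Ro.from_quat([.9911,.1331,.001,.0008]).as_matrix()
uv=np.array([(158,396),(450,493),(215,653)])/4.5+[255,190]
L=loc(c,uv,.072,tcp,R)
print(fit(L,None,0))
print(fit(ray(c,uv,.072),None,0))
c=pickle.load(open('w4.pkl','rb'))
print(fit(ray(c,np.array([(168,210),(376,292),(206,427)])/6.5+[290,110],.072),None,0))
# scene/side at start
E
```

```text
(np.float64(-1.0954968925466113), np.float64(-1.482862133459518), np.float64(80.90958015674308), np.float64(0.015570488047411148), array([-0.  , -0.09, -0.07,  0.04,  0.07,  0.04]))
(np.float64(559.1991824823957), np.float64(-375.7269003902109), np.float64(54.38799287632649), np.float64(0.015570513478421172), array([-0.02,  0.08, -0.06, -0.06,  0.08, -0.02]))
(np.float64(559.1976489577825), np.float64(-375.964629115613), np.float64(54.369317879155446), np.float64(0.015387169211536034), array([ 0.1 ,  0.13, -0.16,  0.02,  0.07, -0.15]))
```

```bash
python3 - <<'E'
from fit import *
for n,t,q in [('w1',[.5086,-.304,.33],[.9908,.1351,.0008,0]),('w2',[.5194,-.118,.1592],[.9908,.1355,-.0023,-.0014]),('w5',[.5607,-.3769,.0479],[.9911,.1331,.001,.0008]),('w6',[.5618,-.3777,.1667],[.9911,.1329,.003,.0026]),('w7',[.5525,-.0519,.1605],[.9509,-.3094,-.0005,.0002])]:
    c=pickle.load(open(n+'.pkl','rb'));Rt=Ro.from_quat(q).as_matrix();t=np.array(t)
    Rc,tc=RT(c);C=-Rc.T@tc
    print(n,((C-t)@Rt*1e3).round(1),Ro.from_matrix(Rc@Rt).as_rotvec().round(4),'TCP',proj(c,t).round(1),'tip',proj(c,t+Rt@[0,0,.008]).round(1),'grasp',proj(c,t+Rt@[0,0,-.011]).round(1))
c=pickle.load(open('w1.pkl','rb'));save(c,'w1f.png',(270,230,380,300),6)
E
```

```text
w1 [  77.9    1.3 -134.6] [ 0.2464  0.246  -1.5572] TCP [[320.1 271.1]] tip [[320.2 262.7]] grasp [[319.9 284.1]]
w2 [  77.9    1.3 -134.6] [ 0.2463  0.2461 -1.5573] TCP [[320.1 271.1]] tip [[320.2 262.7]] grasp [[319.8 284.1]]
w5 [  78.     1.3 -134.7] [ 0.2465  0.246  -1.5572] TCP [[320.2 271.1]] tip [[320.3 262.8]] grasp [[320.  284.1]]
w6 [  78.     1.3 -134.7] [ 0.2463  0.2459 -1.5572] TCP [[320.2 271.1]] tip [[320.3 262.7]] grasp [[320.  284.1]]
w7 [  79.3    1.4 -134.7] [ 0.2464  0.2451 -1.5573] TCP [[319.6 273.9]] tip [[319.7 265.4]] grasp [[319.4 287.1]]
```

View pics/w1f.png

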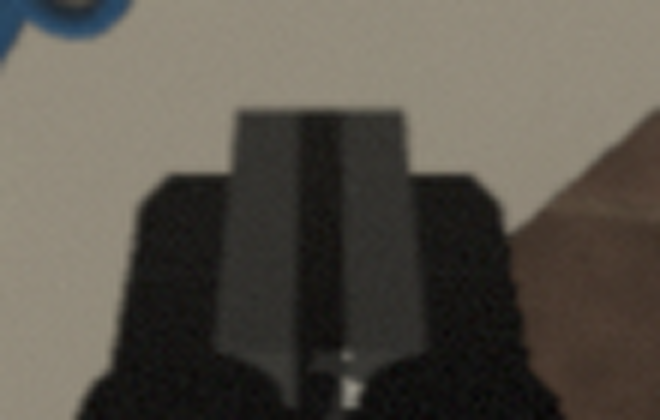

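Call:
{"op": "arm_command", "data": {
  "targets": "15 -1 0 0 0 0.01;25 -1 0 0 0 0;20 0 0 0 0 0;0 0 0 0 0 0;0 0 0 0 0 0"
}}

```text
clock: 10.5
position: [0.6021, -0.086, 0.1608]
ee_rot: [0.949, -0.316, -0.0, -0.0]
ft_force: [-0.4, -0.1, -2.1]
grip_width: 0.497
```

```bash
python3 look.py side s8; python3 look.py scene c8; python3 - <<'E'
from h import *
c=pickle.load(open('s8.pkl','rb'));save(c,'s8c.png',(310,130,400,220),6)
c=pickle.load(open('c8.pkl','rb'));save(c,'c8c.png',(330,190,430,290),6)
E
```

```text
10.5 [ 0.6021 -0.086   0.1608] [ 9.488e-01 -3.159e-01 -3.000e-04 -1.000e-04] [-0.38 -0.14 -2.11] 0.49706137911989495
cam [ 0.7069 -0.9506  0.5105] [[0.976, 0.218, -0.015], [0.095, -0.486, -0.869], [-0.197, 0.846, -0.495]]
10.55 [ 0.6021 -0.0858  0.161 ] [ 9.488e-01 -3.157e-01 -2.000e-04 -0.000e+00] [ 0.12 -0.19 -2.8 ] 0.4950102538331797
cam [ 1.2786 -0.1174  0.9572] [[-0.183, 0.983, 0.01], [0.744, 0.145, -0.652], [-0.643, -0.112, -0.758]]
```

View pics/s8c.png

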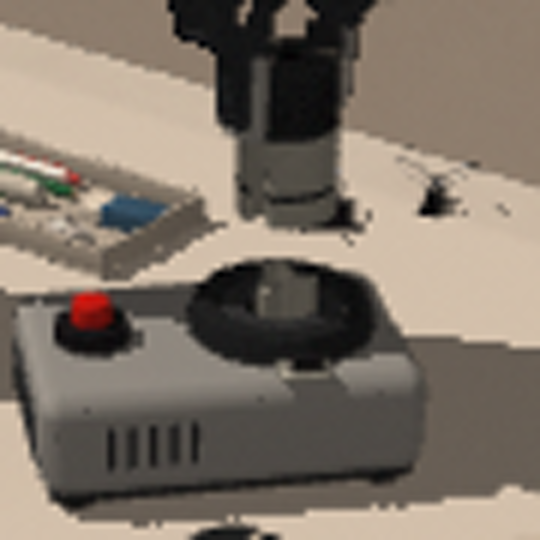

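Call:
{"op": "arm_command", "data": {
  "targets": "0 0 10 0 0 0;0 0 10 0 0 0;0 0 6 0 0 0;0 0 3 0 0 0;0 0 2 0 0 0"
}}

```text
clock: 11.22
position: [0.6023, -0.0862, 0.13]
ee_rot: [0.949, -0.316, 0.0, 0.0]
ft_force: [-0.0, -0.7, -2.2]
grip_width: 0.498
```

Call:
{"op": "arm_command", "data": {
  "targets": "0 0 1.5 0 0 0;0 0 1.5 0 0 0;0 0 1.5 0 0 0;0 0 0 0 0 0"
}}

```text
clock: 11.72
position: [0.6022, -0.0862, 0.1255]
ee_rot: [0.949, -0.316, -0.0, 0.0]
ft_force: [-0.0, 0.5, -1.6]
grip_width: 0.497
```

No force with the underside 3 mm below the fin tops, so it's meshing. I'll carry on down.

Call:
{"op": "arm_command", "data": {
  "targets": "0 0 2 0 0 0;0 0 2 0 0 0;0 0 2 0 0 0;0 0 2 0 0 0;0 0 0 0 0 0"
}}

```text
clock: 12.35
position: [0.6021, -0.0862, 0.1174]
ee_rot: [0.949, -0.316, -0.0, 0.0]
ft_force: [-0.4, 0.1, -2.0]
grip_width: 0.497
```

Call:
{"op": "arm_command", "data": {
  "targets": "0 0 2 0 0 0;0 0 2 0 0 0;0 0 2 0 0 0;0 0 2 0 0 0;0 0 0 0 0 0"
}}

```text
clock: 12.98
position: [0.6026, -0.0863, 0.1106]
ee_rot: [0.949, -0.316, 0.001, 0.0]
ft_force: [-2.9, 0.4, 7.7]
grip_width: 0.498
```

Call:
{"op": "arm_command", "data": {
  "targets": "0 0 1 0 0 0;0 0 1 0 0 0;0 0 1 0 0 0;0 0 0 0 0 0;0 0 0 0 0 0"
}}

```text
clock: 13.6
position: [0.6028, -0.0863, 0.1085]
ee_rot: [0.949, -0.316, 0.001, 0.0]
ft_force: [-6.0, 0.2, 12.5]
grip_width: 0.498
```

Call:
{"op": "arm_command", "data": {
  "targets": "0 0 1 0 0 0;0 0 1 0 0 0;0 0 0 0 0 0;0 0 0 0 0 0"
}}

```text
clock: 14.1
position: [0.6031, -0.0864, 0.1083]
ee_rot: [0.949, -0.316, 0.001, 0.0]
ft_force: [-11.9, 0.1, 28.3]
grip_width: 0.496
```

```bash
python3 look.py side s9; python3 look.py wrist w9; python3 - <<'E'
from h import *
c=pickle.load(open('s9.pkl','rb'));save(c,'s9c.png',(300,110,400,220),5.4)
E
```

```text
14.1 [ 0.6031 -0.0864  0.1083] [ 9.487e-01 -3.161e-01  1.400e-03  3.000e-04] [-11.86   0.07  28.31] 0.4955591909880691
cam [ 0.7069 -0.9506  0.5105] [[0.976, 0.218, -0.015], [0.095, -0.486, -0.869], [-0.197, 0.846, -0.495]]
14.15 [ 0.603  -0.0865  0.1082] [ 9.487e-01 -3.162e-01  1.400e-03  3.000e-04] [-11.66   0.59  27.88] 0.49453107160367266
cam [ 0.6653 -0.135   0.2432] [[-0.6, -0.8, 0.001], [-0.762, 0.572, 0.305], [-0.244, 0.183, -0.952]]
```

View pics/s9c.png

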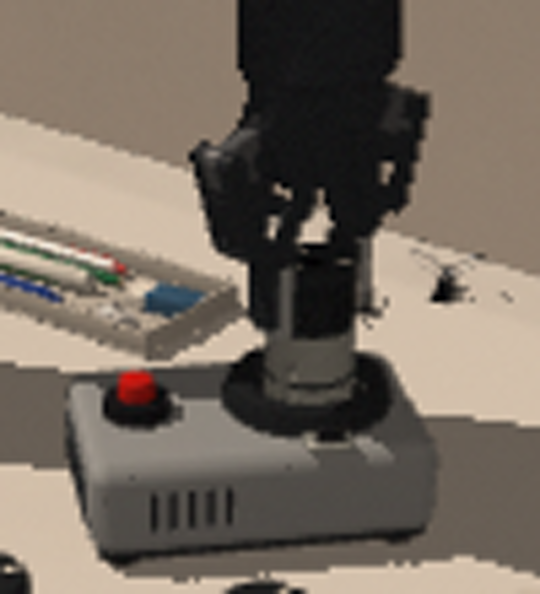

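View pics/w9.png

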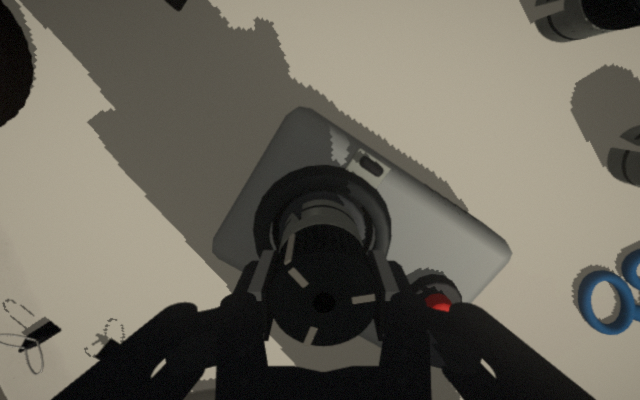

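```bash
python3 - <<'E'
from h import *
print(manip.hand_in())
o=manip.get_obs();print(o['clock'],o['position'],o['ft_force'],o['grip_width'])
E
```

```text
the job is handed in; nothing more can be done
None
the job is handed in; nothing more can be done
```

The cutter head is meshed on the spindle and was being held fully down when I handed the job in at about 14.2 s. No verdict was reported.

- **Reset plunger:** I pushed it in with closed fingers while the head was still off. The force rose to about 29 N, with the fingertips 6 mm below the plunger's resting top. Later pictures show it sprung back out.
- **Which head:** Of the three look-alikes, I took the one farthest right, at about (0.559, -0.376) m, confirmed in enlarged crops.
- **Fitting:** I turned the head about 52° so its slots matched the fins. It slid down the fins with no measurable resistance.
- **Pressing home:** The head met the seat spring and then a hard stop. At 28 N its underside was about 61.5 mm above the desk, against 62 mm for home. The tool was level to within 0.2°, and the head had not slipped in the grip.

**Disagreements and limits:**
- The wrist camera and the tool position differed by about 1.5 mm. I allowed for this by measuring the head and spindle against each other in the same picture.
- My slot and fin angle readings scattered by about 1°, which is within the clearance.
- There was a steady side force of about 12 N while pressing.
- I never touched the box, glue stick, USB stick or scissors, but I took no final measurement of their positions.

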